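# Squeeze the tall tube into the display tray

### The arm

A 7-joint arm with a two-finger parallel gripper is mounted at the origin on a cart in front of the work surface, level with it; the furniture and walls round the work are solid. World frame = base frame: x ahead of the robot, y to its left, z up, the work surface at z = 0. Lengths are in mm, angles in rad, forces in N, time in s.
With the tool pointing down it reaches from about 400 to 875 mm from the base axis. Payload 4.4 kg.
Tool frame: the origin (TCP) lies midway between the tips of the shut fingers; the grasp point (between the pads) lies 19 mm behind it (ctrl.grip_point_offset is the distance from the TCP to the grasp point, in mm); z points along the fingers, y is the direction in which the jaws open and shut (so a half turn about z gives the same grasp; the last joint's range is limited). The gripper opens to 85 mm and grips with 20 to 120 N. Pads are 22 mm wide; open, the fingers measure 114 mm over their backs; the gripper's body (76 mm by 85 mm) begins 54 mm behind the grasp point. The pads swing forward as they close: fully open they stand 13 mm farther back than shut.
Start: joints at [1.258, 0.628, 0.038, 1.517, -0.027, 0.996, -0.02], TCP at [158.825, -630.312, 208.813] pointing down, gripper open.
Joint ranges: [-3.06, 3.06], [-0.37, 2.12], [-1.25, 1.32], [0.18, 2.47], [-1.1, 4.24], [0.23, 1.98], [-2.94, 2.94]. Speed limits (rad/s): [2.57, 2.57, 3.14, 3.14, 3.14, 3.14, 3.14].

### API

Orientations are given as [roll, pitch, yaw] about the fixed x, y, z axes, in that order (R = Rz(yaw) Ry(pitch) Rx(roll)).
In Python, from cell import ctrl, imaging, models gives the robot as it stands. The module is installed in compiled form; this text tells all that it offers.
- The arm moves only by the tool drive_tool, never from a script. Its argument "deltas" is text: rows parted by semicolons, each of 5 numbers parted by spaces: the shift along the tool's x, y, z in m, then the turn about the tool's z in degrees, then the finger opening in m, from 0 to 0.0854. A call has 1 to 12 rows; each row is the pose to reach, as a shift and turn from the pose commanded when the call began, along the tool's axes at that moment; what a row does not reach only later rows make up. A row lasts 1/8 s, in which the tool goes at most 62.5 mm and 10.7 degrees, less where a joint would pass 70% of its speed; a pose out of reach is approached as far as the arm can. A call with a gripper value outside its range is refused whole. The fingers move at their own pace and stop on an object; the grip force is fixed at half the most. Time passes only in rows, so rows that repeat a pose let the fingers close. It gives the time, the measured TCP pose, the force and the opening at its end, in the units of the state.
- ctrl.read_state(): the state, without advancing time (a new reading comes with each control period).
- imaging.get_image(name): name is "scene" or "top" or "wrist"; returns a dict with "color" (384x512x3 uint8, red, green, blue), "range_z" (384x512 float32, mm along the optical axis (not along the pixel's ray), 0 where there is no reading), "vfov" (degrees; the focal length in pixels is half the picture's height over the tangent of half this angle, whatever the lens; pixels are square), "cx", "cy" (the principal point, pixels), "extrinsics" (4x4, takes a point from camera to world coordinates). Camera axes: x right, y down, z forward; pixel columns grow to the right and rows downward; lengths in mm; the calibration is good to about 2 mm. A picture is of the moment at which its call begins.
- ctrl.finish_job(): hands the job in, once; it reports no verdict.
Trained networks look in a picture, given as the dict that the camera call returned (one of the last four; its "shot" number tells which), for a name from the list of things; names that differ only in an ending like _2 or _b are one class to them, and where a whole thing is asked for, a point or a joint stands for the part that bears it (a point fixed in the world has none). Each returns a list of dicts, best first, with "score" (0 to 1); they miss things now and then, are a little off and sometimes report something else, mostly with a low value. They report only what shows in the picture. A call takes as long as a camera call. They do not tell look-alikes from the thing itself.
- models.spot_in(picture, thing): "point" ([column, row] in pixels, amid what is visible of it).
- models.landmark_of(picture, thing): "point" ([column, row] in pixels: a listed point, or the origin of a listed thing).
The state is a dict: "clock": time; "qpos": joint angles; "qd": joint speeds; "tau": joint torques, N m; "eef_pos": TCP position; "tool_rot": TCP orientation; "force": force on the tool from outside, world axes, zero at the start; "torque": the same for the moment, N m; "width": finger opening in mm.
Only numpy, scipy, OpenCV 4.12 (cv2) and the standard library are available. Lean on these libraries where they do the work, as an engineer would, in place of code of your own. Each camera call takes 0.05 s, during which the arm holds its last target.

### The job

Two small hand-cream tubes stand in the small wooden display tray, a little too close together for a third. Take the tall tube that stands on the table and put it into the tray between them, gently lowering it so that it eases them apart and all three stand upright on the tray's floor. Leave the shorter tube on the table where it is and do not knock any of the other tubes over.

Things in the scene. Friction and masses are not known exactly. Their poses are not given: they have to be found in the camera images.
- tall_tube_mid (a point): tube to put in: lilac, 151 mm tall, the tallest, standing on its cap. Point on its axis half-way up, 75.5 mm above the foot; z up, y across its flat width. Cap 38 mm across, 20 mm high; from there up its thickness (x) tapers 40 mm to a thin crimp, its width (y) grows 40 to 61 mm. About 80 g. Grasp across y 35 mm above this point (54 mm wide), so the gripper clears the other tubes
- tray: wooden tray fixed to the table, outside 146 (x) by 70 mm (y); end walls 80 mm high, long sides 46 mm; walls and floor 6 mm, so inside 134 x 58 mm, floor 6 mm above the table. Origin under its centre at table height; x runs along the row of tubes, z up. Beyond it and to its right stands a fixed wooden crate 0.2 m high with goods on it: swing round in front of it
- white_tube_mid (a point): white flowered tube standing loose in the tray on the -x side, flat face across the row, 129 mm tall, 58 mm wide at the top, 38 mm thick low down, tapering like the tall one: the gap to the pink tube is over 55 mm at the top, 24 to 34 mm at the foot. Light; slides and tips aside easily, rights itself. Point half-way up its axis, 64.5 mm above its foot; z up
- pink_tube_mid (a point): pink tube standing loose in the tray on the +x side, turned the same way, 121 mm tall, otherwise like the white one. Point half-way up its axis, 60.5 mm above its foot; z up
- short_tube_mid (a point): yellow tube with a black cap standing on the table, 126 mm tall, 61 mm wide: not wanted, leave it. Point half-way up its axis, 63 mm above its foot; z up. It and the tall tube may stand in either's place
There are look-alikes about, which are no part of the job. What is shaped like the part that bears short_tube_mid but red is not meant.

How it is judged (in metres and radians):
On the way:
1. the tall tube is lifted clear of the table (height (world z) of tall_tube_mid above 0.13 m), for 0.2 s.
At the end, for the whole second after the job is handed in: Tall tube in the tray between the other two: within 25 mm of the tray centre along and across, on its floor (height within 10 mm), upright within 0.2 rad. White and pink tubes still on their sides of it, on the floor, upright within 0.2 rad. Short tube upright, moved under 20 mm (x of tall_tube_mid in the frame of tray between -0.025 and 0.025 m and y of tall_tube_mid in the frame of tray between -0.025 and 0.025 m and z of tall_tube_mid in the frame of tray between 0.07 and 0.09 m and angle between each of tall_tube_mid, white_tube_mid, pink_tube_mid, short_tube_mid's own z axis and vertical below 0.2 rad and x of white_tube_mid in the frame of tray between -0.066 and -0.027 m and y of white_tube_mid in the frame of tray between -0.025 and 0.025 m and z of white_tube_mid in the frame of tray between 0.0605 and 0.0805 m and x of pink_tube_mid in the frame of tray between 0.027 and 0.066 m and y of pink_tube_mid in the frame of tray between -0.025 and 0.025 m and z of pink_tube_mid in the frame of tray between 0.0565 and 0.0765 m and distance of short_tube_mid from where it was at the start of the episode below 0.02 m); the robot touches nothing.
It fails at once if the tall tube is rammed against a tube in the tray or against the tray with more than 25 N (contact force between tall_tube and white_tube above 25 N or contact force between tall_tube and pink_tube above 25 N or contact force between tall_tube and tray above 25 N).
It fails at once if a tube in the tray is tipped over (more than 0.7 rad) (angle between any of white_tube_mid, pink_tube_mid's own z axis and vertical above 0.7 rad).
It fails at once if the short tube is knocked over (angle between short_tube_mid's own z axis and vertical above 0.5 rad).
It also fails if it takes over 42 s, if anything falls off the work surface, if the arm or the gripper's body presses on something with over 40 N, if the wrist force passes 120 N, or if a joint passes its speed limit or range.

## Working session

There is one attempt and no reset: what is moved stays moved. The work goes in short steps, Python scripts to look and compute and a tool call to move; the robot and the scene stay as the last step left them, time stands still between calls to the robot, and variables do not carry over. Pictures are saved under pics/ and viewed, and the job is handed in when it is done.

Besides the shell and the picture viewer there is one more tool, called as name(argument=value, ...) on one line, values as JSON. drive_tool: Moves the arm, as the interface text tells. Its arguments: {"type":"object","properties":{"deltas":{"type":"string"}},"required":["deltas"]}

```bash
mkdir -p pics
cat > h.py <<'E'
from cell import ctrl, imaging, models
import numpy as np, cv2
def shot(n,save=None):
    p=imaging.get_image(n)
    if save: cv2.imwrite('pics/'+save,cv2.cvtColor(p['color'],cv2.COLOR_RGB2BGR))
    return p
def ray(p,u,v):
    f=p['color'].shape[0]/2/np.tan(np.radians(p['vfov'])/2)
    return np.array([(u-p['cx'])/f,(v-p['cy'])/f,1.0])
def world(p,u,v,z=None):
    if z is None: z=p['range_z'][int(round(v)),int(round(u))]
    return (p['extrinsics']@np.append(ray(p,u,v)*z,1))[:3]
def atz(p,u,v,h):
    E=p['extrinsics'];d=E[:3,:3]@ray(p,u,v);o=E[:3,3]
    return o+d*(h-o[2])/d[2]
def cloud(p):
    H,W=p['range_z'].shape
    f=H/2/np.tan(np.radians(p['vfov'])/2)
    u,v=np.meshgrid(np.arange(W),np.arange(H));z=p['range_z']
    P=np.stack([(u-p['cx'])/f*z,(v-p['cy'])/f*z,z],-1)@p['extrinsics'][:3,:3].T+p['extrinsics'][:3,3]
    P[z==0]=np.nan
    return P
E
python3 - <<'E'
from h import *
np.set_printoptions(precision=1,suppress=True)
hs=dict(tall_tube_mid=75.5,tray=0,white_tube_mid=70.5,pink_tube_mid=66.5,short_tube_mid=63)
for n in ['scene','top','wrist']:
    p=shot(n,n+'0.png')
    print(n,p['extrinsics'][:3,3],p['extrinsics'][:3,2],p['vfov'])
    for t,h in hs.items():
        for r in models.landmark_of(p,t)[:3]:
            print(t,round(r['score'],2),np.array(r['point']),atz(p,*r['point'],h))
s=ctrl.read_state();print(s)
E
```

```text
scene [198.2 679.2 890.8] [ 0.3 -0.6 -0.7] 52.702714986037144
tall_tube_mid 0.72 [290.5 235.1] [423.5  62.1  75.5]
tray 0.61 [235.6 290.8] [490.8 240.4   0. ]
tray 0.46 [287.4 232.3] [456.9  -0.2  -0. ]
white_tube_mid 0.59 [244.8 280.8] [462.1 240.7  70.5]
white_tube_mid 0.5 [289.  233.2] [431.3  54.3  70.5]
pink_tube_mid 0.61 [221.1 271. ] [529.2 242.7  66.5]
short_tube_mid 0.7 [315.4 198. ] [ 421.9 -110.7   63. ]
short_tube_mid 0.67 [253.5 125.7] [ 759.  -339.9   63. ]
top [-128.8  235.1 1393.2] [ 0.5 -0.2 -0.9] 43.53494587022364
tall_tube_mid 0.56 [236. 237.] [422.7  57.7  75.5]
tray 0.62 [170.5 245. ] [502.7 247.2   0. ]
white_tube_mid 0.61 [170.9 249.8] [455.7 249.9  70.5]
pink_tube_mid 0.73 [167.7 228.9] [525.9 239.5  66.5]
short_tube_mid 0.56 [285.3 220.5] [ 424.7 -103.8   63. ]
short_tube_mid 0.52 [313.6 114.7] [ 763.7 -358.1   63. ]
wrist [ 237.  -611.2  373.4] [-0.3 -0.1 -0.9] 60.065248194303656
{'clock': 0.9, 'qpos': array([ 1.3,  0.6,  0. ,  1.5, -0. ,  1. , -0. ]), 'qd': array([ 0.,  0., -0., -0.,  0.,  0.,  0.]), 'tau': array([  0. , -56.3,   1.2, -19.4,   0. ,   0. ,  -0. ]), 'eef_pos': array([ 158.8, -630.3,  208.8]), 'tool_rot': array([ 3.1, -0. ,  0.2]), 'force': array([-0.1, -0.1,  0.2]), 'torque': array([-0., -0.,  0.]), 'width': 85.10031922208913}
```

View pictures.

View pics/scene0.png

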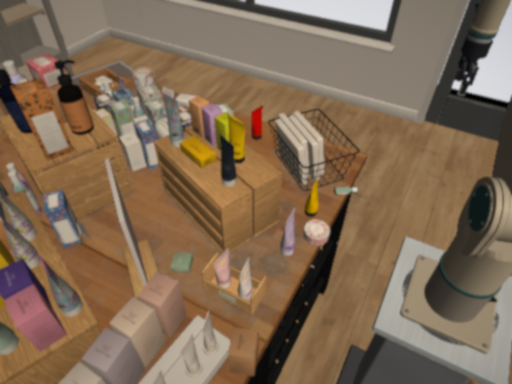

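View pics/top0.png

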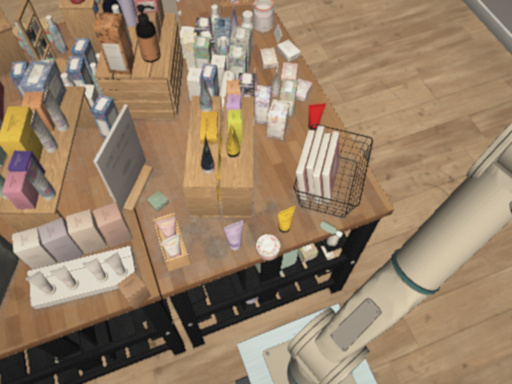

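Run:
```python
from h import *
np.set_printoptions(precision=1,suppress=True)
s=ctrl.read_state();print(repr(s['tool_rot']),s['tool_rot'][2])
for n in ['scene','top']:
    p=shot(n);C=cloud(p);np.save(n+'C.npy',C);np.save(n+'I.npy',p['color'])
    def box(name,x0,x1,y0,y1,zl):
        for a,b in zl:
            m=(C[...,0]>x0)&(C[...,0]<x1)&(C[...,1]>y0)&(C[...,1]<y1)&(C[...,2]>a)&(C[...,2]<b)
            Q=C[m]
            if len(Q)<5: print(n,name,a,b,len(Q));continue
            r=cv2.minAreaRect(Q[:,:2].astype(np.float32))
            print(n,name,a,b,len(Q),'mean',Q.mean(0),'min',Q.min(0),'max',Q.max(0),'rect',np.array(r[0]),np.array(r[1]),round(r[2],1))
    box('tall',370,480,0,115,[(140,165),(100,140),(60,100),(20,60)])
    box('short',370,480,-160,-50,[(115,140),(80,115),(30,80)])
    box('tray',390,600,180,310,[(115,145),(84,115),(70,84),(35,48)])
```

```text
array([ 3.1, -0. ,  0.2]) 0.24669150625054748
scene tall 140 165 34 mean [430.6  64.  146.7] min [429.   34.1 140. ] max [432.9  91.6 151.6] rect [430.8  62.9] [ 3.2 57.5] 2.7
scene tall 100 140 114 mean [427.6  68.8 119.4] min [422.5  33.3 100.1] max [436.2  92.1 139.8] rect [428.4  62.9] [58.3 12.5] 84.8
scene tall 60 100 120 mean [424.7  74.9  79.5] min [415.5  51.3  60.4] max [442.6  88.1  99.5] rect [425.7  71.5] [34.6 21.5] 49.7
scene tall 20 60 178 mean [413.6  55.7  37. ] min [370.1   0.   20.3] max [448.5  84.7  59.6] rect [410.3  39.4] [102.2  31. ] 56.7
scene short 115 140 25 mean [ 434.6 -106.5  123.1] min [ 426.5 -156.8  115.5] max [478.8 -72.8 127.7] rect [ 442.1 -121.1] [25.6 98.1] 32.4
scene short 80 115 79 mean [426.2 -94.4  95.9] min [ 419.6 -132.8   80.4] max [438.3 -75.3 114.5] rect [ 427.7 -103.8] [56.1 18.6] 80.8
scene short 30 80 176 mean [417.9 -84.5  50.4] min [ 370.5 -116.5   30. ] max [447.3 -50.9  79.5] rect [409.3 -75.9] [36.1 83.7] 39.5
scene tray 115 145 137 mean [491.  242.4 124.4] min [456.5 211.3 115.1] max [531.8 269.6 138. ] rect [493.  240.3] [54.
[... 1149 characters left out ...]
75.  114.9] rect [ 424.7 -103.8] [13.1 56.7] 6.1
top short 30 80 149 mean [411.7 -90.8  51.4] min [ 370.4 -126.6   30. ] max [429.7 -50.4  79.9] rect [410.5 -81.9] [34.4 92.8] 37.8
top tray 115 145 123 mean [486.6 242.1 124.2] min [454.9 211.3 115.4] max [533.2 271.9 137.2] rect [492.7 241.6] [56.4 78.6] 86.6
top tray 84 115 220 mean [494.4 242.1 100. ] min [421.5 213.   84.1] max [562.6 272.4 114.8] rect [492.1 241.4] [140.9  58.5] 1.4
top tray 70 84 211 mean [489.  241.7  77.6] min [418.6 206.6  70.2] max [568.7 276.5  83.9] rect [493.2 242.3] [ 69.1 149.7] 89.0
top tray 35 48 226 mean [484.6 242.9  43.3] min [419.4 205.9  35.1] max [563.4 277.7  48. ] rect [491.5 242.3] [ 70.3 144.8] 89.0
```

Run:
```python
import numpy as np
T=np.concatenate([np.load('topC.npy').reshape(-1,3),np.load('sceneC.npy').reshape(-1,3)])
T=T[~np.isnan(T[:,0])]
print('rows x from 760 down; cols y 400..-500 step 40, max height')
ys=np.arange(420,-520,-40)
print('      ',' '.join(f'{y-20:5d}' for y in ys))
for x in range(760,240,-20):
    r=[]
    for y in ys:
        m=(T[:,0]>=x)&(T[:,0]<x+20)&(T[:,1]<y)&(T[:,1]>=y-40)
        r.append(T[m,2].max() if m.any() else np.nan)
    print(x,' '.join(f'{v:5.0f}' for v in r))
# orientation fits and centres
C=np.load('topC.npy');S=np.load('sceneC.npy')
for n,C in (('top',C),('scene',S)):
  for name,(x0,x1,y0,y1,z0,z1) in dict(tall=(400,460,20,105,135,158),white=(440,478,200,285,118,140),pink=(510,550,200,285,110,132)).items():
    m=(C[...,0]>x0)&(C[...,0]<x1)&(C[...,1]>y0)&(C[...,1]<y1)&(C[...,2]>z0)&(C[...,2]<z1)
    Q=C[m];k=np.polyfit(Q[:,1],Q[:,0],1)
    print(n,name,len(Q),Q.mean(0).round(1),Q.min(0).round(1),Q.max(0).round(1),'yaw of y axis deg',-np.degrees(np.arctan(k[0])).round(1))
```

```text
rows x from 760 down; cols y 400..-500 step 40, max height
         400   360   320   280   240   200   160   120    80    40     0   -40   -80  -120  -160  -200  -240  -280  -320  -360  -400  -440  -480  -520
760     6     3    16   311    16     7     7     6   207   239   236   308   310   206     8   125   130   101   127   127     6     6     2   nan
740     6    14   311   309    17     6     8     4   204   236   235   310   307   206     8   126   125    10   102   128   126     7    -0   nan
720     8    16   312    20     8     5     8   201   210   236   235   310   311   205     6     7     6     5     5    53     9    10     2   nan
700    13   309   312    17     6     6     8   203   234   237   235   308   307   203     8     7     6     6     4     5     3     5     6   nan
680    12   311   308     9    27     6     9   203   231   236   306   310   306   201     7     6     8     8   128     3     7     7     1   nan
660   nan   314    17    26    28    26     7   205   207   234   308   310   205     7     6     5     5   131   129   127    -2     6     1   nan
64
[... 2831 characters left out ...]
  -884  -886  -887  -889  -889   nan  -894  -890  -893  -890  -891  -891  -891  -895  -890  -894  -888  -893  -885  -883  -895
top tall 58 [431.1  62.9 144.2] [427.6  33.9 135.1] [435.5  90.3 153.9] yaw of y axis deg 2.7
top white 60 [461.1 244.4 127.7] [456.7 217.4 118.2] [466.1 271.9 137.2] yaw of y axis deg 6.9
top pink 68 [528.  237.7 119.4] [523.4 211.3 110.5] [533.2 267.5 131. ] yaw of y axis deg -6.1
scene tall 47 [430.4  63.  144.1] [428.1  33.3 135.1] [432.9  91.6 151.6] yaw of y axis deg 2.0
scene white 61 [460.6 245.  128.6] [457.3 220.2 118.5] [464.5 269.6 138. ] yaw of y axis deg 7.3
scene pink 93 [527.8 239.6 118.7] [523.6 211.3 110. ] [531.8 265.5 129.4] yaw of y axis deg -5.8
```

```bash
cat >> h.py <<'E'
from scipy.spatial.transform import Rotation as Ro
def plan(target,yawdeg,n,w,start=None):
    """prints rows"""
    s=ctrl.read_state()
    R=Ro.from_euler('xyz',s['tool_rot']).as_matrix()
    d=R.T@(np.array(target)-s['eef_pos'])/1000
    turn=-(yawdeg-np.degrees(s['tool_rot'][2]))
    print('pos',s['eef_pos'].round(1),'rpy',np.degrees(s['tool_rot']).round(2),'delta',d.round(4),'turn',round(turn,1),'clock',s['clock'],'F',s['force'].round(1),'w',round(s['width'],1))
    print('; '.join(' '.join(f'{a:.3f}' for a in d*i/n)+f' {turn*i/n:.1f} {w}' for i in range(1,n+1)))
E
python3 -c "
from h import *
plan([400,-250,270],2.4,10,0.085)"
```

```text
pos [ 158.8 -630.3  208.8] rpy [180.    -0.    14.14] delta [ 0.3268 -0.3099 -0.0612] turn 11.7 clock 1.0 F [ 0.9 -0.2 -0.3] w 85.6
0.033 -0.031 -0.006 1.2 0.085; 0.065 -0.062 -0.012 2.3 0.085; 0.098 -0.093 -0.018 3.5 0.085; 0.131 -0.124 -0.024 4.7 0.085; 0.163 -0.155 -0.031 5.9 0.085; 0.196 -0.186 -0.037 7.0 0.085; 0.229 -0.217 -0.043 8.2 0.085; 0.261 -0.248 -0.049 9.4 0.085; 0.294 -0.279 -0.055 10.6 0.085; 0.327 -0.310 -0.061 11.7 0.085
```

drive_tool(deltas="0 0 -0.03 0 0.085; 0.033 -0.031 -0.061 1 0.085; 0.065 -0.062 -0.061 2 0.085; 0.1 -0.095 -0.061 4 0.085; 0.135 -0.13 -0.061 5 0.085; 0.17 -0.16 -0.061 6 0.085; 0.2 -0.19 -0.061 7 0.085; 0.23 -0.22 -0.061 8 0.085; 0.26 -0.25 -0.061 10 0.085; 0.295 -0.28 -0.061 11 0.085; 0.327 -0.31 -0.061 11.7 0.085; 0.327 -0.31 -0.061 11.7 0.085")

```text
clock: 2.5
eef_pos: [402.4, -246.5, 270.1]
tool_rot: [-3.14, -0.001, 0.05]
force: [0.0, 0.5, -0.4]
width: 84.7
```

```bash
python3 -c "
from h import *
plan([428.5,62.5,240],2.4,8,0.085)"
```

```text
pos [ 402.4 -246.5  270.1] rpy [-1.7994e+02 -8.0000e-02  2.8400e+00] delta [ 0.0414 -0.3073  0.0305] turn 0.4 clock 2.5 F [ 0.   0.5 -0.4] w 84.7
0.005 -0.038 0.004 0.1 0.085; 0.010 -0.077 0.008 0.1 0.085; 0.016 -0.115 0.011 0.2 0.085; 0.021 -0.154 0.015 0.2 0.085; 0.026 -0.192 0.019 0.3 0.085; 0.031 -0.230 0.023 0.3 0.085; 0.036 -0.269 0.027 0.4 0.085; 0.041 -0.307 0.030 0.4 0.085
```

drive_tool(deltas="0.005 -0.035 0 0 0.085; 0.01 -0.075 0.008 0 0.085; 0.016 -0.115 0.011 0 0.085; 0.021 -0.155 0.015 0 0.085; 0.027 -0.192 0.019 0 0.085; 0.033 -0.23 0.023 0 0.085; 0.038 -0.27 0.027 0 0.085; 0.043 -0.31 0.03 0 0.085; 0.043 -0.31 0.03 0 0.085; 0.043 -0.31 0.03 0 0.085")

```text
clock: 3.75
eef_pos: [430.1, 60.3, 239.8]
tool_rot: [3.141, 0.0, 0.041]
force: [-0.1, -0.8, -0.7]
width: 85.0
```

Run:
```python
from h import *
p=shot('wrist','wrist1.png');C=cloud(p)
x0,x1,y0,y1=390,470,10,115
for a,b in ((138,160),(100,138)):
    m=(C[...,0]>x0)&(C[...,0]<x1)&(C[...,1]>y0)&(C[...,1]<y1)&(C[...,2]>a)&(C[...,2]<b)
    Q=C[m];print(len(Q),Q.mean(0).round(1),Q.min(0).round(1),Q.max(0).round(1), -np.degrees(np.arctan(np.polyfit(Q[:,1],Q[:,0],1)[0])))
shot('scene','scene1.png')
plan([431,62.5,91.5],2.4,6,0.085)
```

```text
486 [431.4  59.9 146.4] [428.9  29.5 138.1] [432.9  89.8 151.5] 2.120480441296794
1062 [434.5  59.7 120.5] [430.3  29.4 100. ] [439.7  89.1 138. ] 1.8872590975123078
pos [430.   60.  239.9] rpy [179.96  -0.     2.28] delta [ 0.0011 -0.0025  0.1484] turn -0.1 clock 3.85 F [ 0.2 -0.7 -0.3] w 84.8
0.000 -0.000 0.025 -0.0 0.085; 0.000 -0.001 0.049 -0.0 0.085; 0.001 -0.001 0.074 -0.1 0.085; 0.001 -0.002 0.099 -0.1 0.085; 0.001 -0.002 0.124 -0.1 0.085; 0.001 -0.003 0.148 -0.1 0.085
```

View pics/wrist1.png

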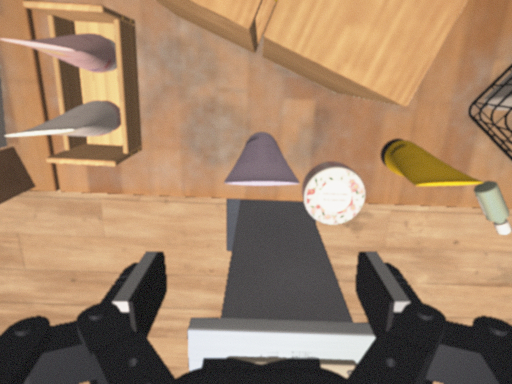

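View pics/scene1.png

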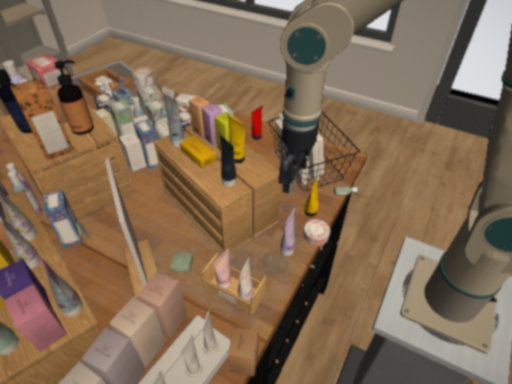

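Run:
```python
from h import *
p=shot('scene')
f=192/np.tan(np.radians(p['vfov'])/2);E=np.linalg.inv(p['extrinsics'])
for q in ([430,60,240],[431,62,151],[431,62,0]):
    c=E@np.append(q,1);print(c[:2]/c[2]*f+[p['cx'],p['cy']])
```

```text
[293.32890307 190.2470384 ]
[289.96759818 215.38789339]
[286.21035517 250.82384636]
```

Projection agrees: fingertips above the lilac tube (wrist view: tube crimp at 262,183, midway between the fingers at 150 and 375). Descend.

drive_tool(deltas="0.001 0 0.02 0 0.085; 0.001 -0.001 0.045 0 0.085; 0.001 -0.001 0.07 0 0.085; 0.001 -0.001 0.095 0 0.085; 0.001 -0.001 0.12 0 0.085; 0.001 -0.001 0.138 0 0.085; 0.001 -0.001 0.15 0 0.085; 0.001 -0.001 0.15 0 0.085; 0.001 -0.001 0.15 0 0.085")

```text
clock: 5.03
eef_pos: [431.4, 62.6, 90.3]
tool_rot: [-3.142, -0.001, 0.042]
force: [1.4, 0.0, 0.8]
width: 85.0
```

Run:
```python
from h import *
p=shot('wrist','wrist2.png');C=cloud(p)
for a,b in ((138,160),(100,138)):
    m=(C[...,0]>390)&(C[...,0]<470)&(C[...,1]>25)&(C[...,1]<97)&(C[...,2]>a)&(C[...,2]<b)
    Q=C[m]
    if len(Q): print(len(Q),Q.mean(0).round(1),Q.min(0).round(1),Q.max(0).round(1))
shot('scene','scene2.png');print(ctrl.read_state()['force'])
```

```text
3590 [431.3  59.6 145.4] [428.   28.8 138. ] [433.6  89.9 151.7]
6361 [434.   59.5 121.5] [429.2  29.2 100. ] [439.7  89.2 138. ]
[-0.44029204 -0.8225399  -0.21221302]
```

View pics/wrist2.png

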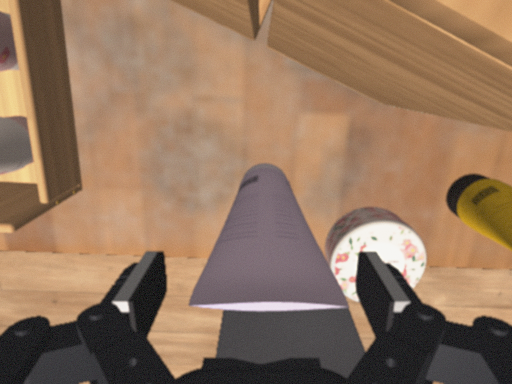

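View pics/scene2.png

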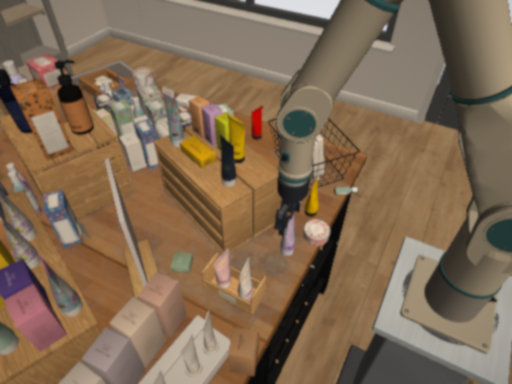

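drive_tool(deltas="0 0 0 0 0.075; 0 0 0 0 0.068; 0 0 0 0 0.062; 0 0 0 0 0.057; 0 0 0 0 0.052; 0 0 0 0 0.045; 0 0 0 0 0.04; 0 0 0 0 0.04; 0 0 0 0 0.04")

```text
clock: 6.25
eef_pos: [431.7, 62.6, 90.6]
tool_rot: [3.141, -0.002, 0.042]
force: [0.2, -1.9, 8.7]
width: 57.9
```

drive_tool(deltas="0 0 -0.005 0 0.04; 0 0 -0.01 0 0.04; 0 0 -0.02 0 0.04; 0 0 -0.035 0 0.04; 0 0 -0.05 0 0.04; 0 0 -0.05 0 0.04; 0 0 -0.05 0 0.04")

```text
clock: 7.12
eef_pos: [430.7, 62.7, 139.7]
tool_rot: [3.142, 0.0, 0.043]
force: [-0.2, -0.4, -1.0]
width: 57.4
```

Run:
```python
from h import *
p=shot('wrist','wrist3.png');shot('scene','scene3.png');shot('top','top3.png')
s=ctrl.read_state();print(s['force'],s['width'])
```

```text
[ 1.09408682  0.22936526 -0.9706623 ] 57.20786985721563
```

View pics/wrist3.png

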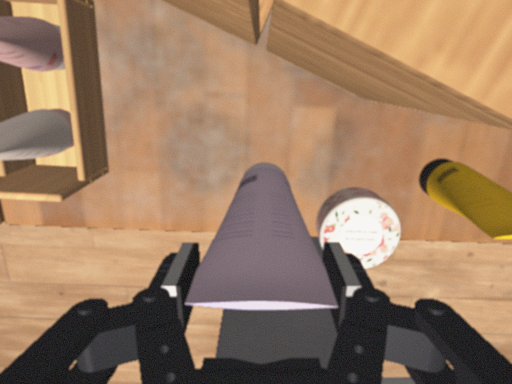

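View pics/scene3.png

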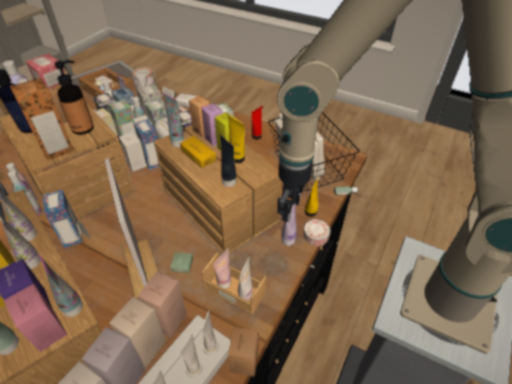

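```bash
python3 -c "
from h import *
plan([493.5,242,260],-1,10,0.04)"
```

```text
pos [430.5  62.7 139.3] rpy [1.7999e+02 6.0000e-02 2.4400e+00] delta [ 0.0705 -0.1764 -0.1208] turn 3.4 clock 7.275 F [ 1.1  0.2 -1. ] w 57.2
0.007 -0.018 -0.012 0.3 0.04; 0.014 -0.035 -0.024 0.7 0.04; 0.021 -0.053 -0.036 1.0 0.04; 0.028 -0.071 -0.048 1.4 0.04; 0.035 -0.088 -0.060 1.7 0.04; 0.042 -0.106 -0.072 2.1 0.04; 0.049 -0.124 -0.085 2.4 0.04; 0.056 -0.141 -0.097 2.8 0.04; 0.063 -0.159 -0.109 3.1 0.04; 0.070 -0.176 -0.121 3.4 0.04
```

drive_tool(deltas="0 0 -0.02 0 0.04; 0 0 -0.045 0 0.04; 0 0 -0.075 0 0.04; 0.003 -0.008 -0.1 0 0.04; 0.012 -0.03 -0.12 0.5 0.04; 0.024 -0.06 -0.121 1 0.04; 0.036 -0.09 -0.121 1.5 0.04; 0.048 -0.12 -0.121 2 0.04; 0.058 -0.145 -0.121 2.5 0.04; 0.066 -0.165 -0.121 3 0.04; 0.07 -0.176 -0.121 3.4 0.04; 0.07 -0.176 -0.121 3.4 0.04")

```text
clock: 8.78
eef_pos: [493.0, 241.9, 260.3]
tool_rot: [3.141, 0.001, -0.016]
force: [-0.5, -1.2, -0.3]
width: 57.3
```

Run:
```python
from h import *
np.set_printoptions(precision=1,suppress=True)
S={}
for n in ('wrist','scene','top'):
    p=shot(n,n+'4.png');C=cloud(p)
    for nm,(x0,x1,y0,y1,bands) in dict(tall=(455,540,195,290,[(155,190),(190,220),(220,260),(260,290),(300,335)]),white=(440,482,200,285,[(60,80),(80,100),(100,118),(118,145)]),pink=(506,550,200,285,[(60,80),(80,100),(100,115),(115,137)]),trayx=(410,580,190,300,[(75,90)]),trayall=(410,580,190,300,[(40,54)])).items():
        for a,b in bands:
            m=(C[...,0]>x0)&(C[...,0]<x1)&(C[...,1]>y0)&(C[...,1]<y1)&(C[...,2]>a)&(C[...,2]<b)
            Q=C[m]
            if len(Q)>8: print(n,nm,a,len(Q),Q.mean(0),Q.min(0)[:2],Q.max(0),'yaw',-np.degrees(np.arctan(np.polyfit(Q[:,1],Q[:,0],1)[0])).round(1))
s=ctrl.read_state();print(s['eef_pos'],np.degrees(s['tool_rot']),s['force'],s['width'])
```

```text
wrist tall 155 166 [509.1 238.6 178.3] [500.8 221.1] [512.6 255.3 189.8] yaw -1.8
wrist tall 190 727 [509.  238.9 207.1] [497.8 219.3] [513.  259.2 220. ] yaw -1.9
wrist tall 220 2218 [504.2 239.8 242.9] [494.5 215.9] [510.2 264.3 260. ] yaw -1.3
wrist tall 260 3718 [498.4 240.7 277. ] [491.4 212.3] [503.7 270.5 290. ] yaw -1.0
wrist tall 300 10097 [497.1 241.7 315.7] [481.3 195. ] [508.4 290.  335. ] yaw -1.0
wrist pink 60 208 [537.3 237.   71. ] [515.5 217. ] [543.  258.2  79.9] yaw -2.9
wrist pink 80 301 [534.1 237.   90.4] [519.4 212.4] [538.8 261.  100. ] yaw -5.2
wrist pink 100 295 [531.  237.1 107.5] [526.1 209.9] [534.3 264.7 115. ] yaw -6.0
wrist pink 115 257 [528.8 237.8 123.4] [525. 209.] [531.9 265.5 127.5] yaw -5.9
wrist trayx 75 685 [555.  238.5  80. ] [517.4 204. ] [567.3 273.2  90. ] yaw -4.3
wrist trayall 40 1074 [508.4 242.1  45. ] [437.3 204.5] [559.3 276.2  53.5] yaw 5.9
scene tall 155 66 [484.6 253.2 179.6] [473.3 238.3] [504.6 259.6 189.5] yaw -49.5
scene tall 190 147 [483.  252.6 205.2] [472.8 229.1] [505.1 263.1 219.8] yaw -38.1
scene tall 220 218 [483.8 251. 
[... 1589 characters left out ...]
e 100 60 [458.9 245.  109.2] [452.1 219.9] [466.3 269.8 117.7] yaw 6.8
top white 118 64 [461.2 243.7 127.4] [455.8 217.3] [466.5 272.  138.4] yaw 7.3
top pink 60 54 [519.4 240.6  70. ] [511.4 219.2] [529.4 261.1  79.9] yaw -6.4
top pink 80 23 [523.3 233.8  88. ] [517.3 215.6] [528.9 262.8  99.4] yaw -5.1
top pink 100 13 [528.  245.1 107.1] [523.2 213.9] [534.1 266.9 114.7] yaw -6.5
top pink 115 13 [527.  234.  123.6] [521.2 211.3] [531.5 267.5 127.7] yaw -5.3
top trayx 75 137 [471.6 240.6  81. ] [419.1 206.6] [567.7 276.5  89.8] yaw 14.6
top trayall 40 244 [484.  242.2  45.9] [418.7 206. ] [563.5 277.6  53.9] yaw -0.3
[493.2 240.3 260.7] [179.9   0.   -1. ] [ 0.3  0.2 -1.1] 57.40854339616151
```

View pics/wrist4.png

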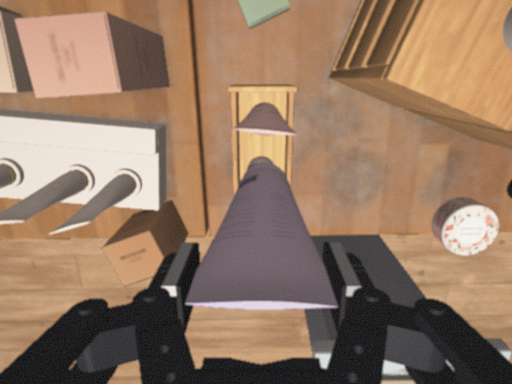

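View pics/scene4.png

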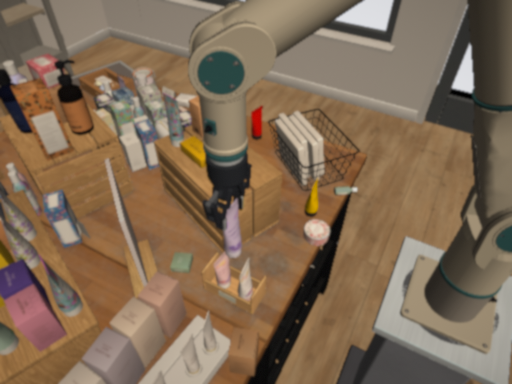

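View pics/top4.png

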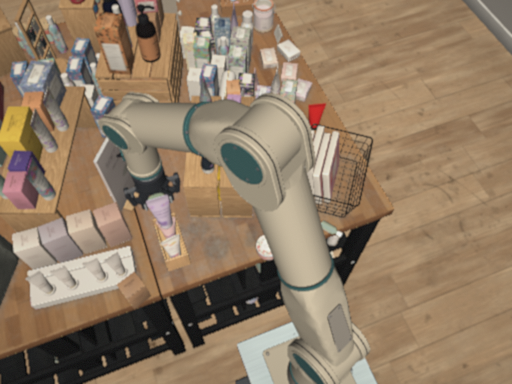

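drive_tool(deltas="0.001 -0.002 0.01 0 0.04; 0.001 -0.002 0.025 0 0.04; 0.001 -0.002 0.04 0 0.04; 0.001 -0.002 0.055 0 0.04; 0.001 -0.002 0.067 0 0.04; 0.001 -0.002 0.075 0 0.04; 0.001 -0.002 0.08 0 0.04; 0.001 -0.002 0.08 0 0.04")

```text
clock: 9.93
eef_pos: [494.4, 243.6, 180.7]
tool_rot: [3.142, 0.0, -0.017]
force: [0.2, -0.3, -1.5]
width: 57.6
```

Run:
```python
from h import *
for n in ('wrist','scene'):
    p=shot(n)
    im=p['color'][...,::-1]
    c=im[40:330,130:400] if n=='wrist' else im[200:320,180:300]
    cv2.imwrite(f'pics/{n}5.png',cv2.resize(c,None,fx=2 if n=='wrist' else 5,fy=2 if n=='wrist' else 5,interpolation=cv2.INTER_CUBIC))
s=ctrl.read_state();print(s['eef_pos'],np.degrees(s['tool_rot']),s['force'],s['width'])
```

```text
[494.69759094 243.72840738 181.19209335] [-1.79977946e+02 -4.40591825e-02 -9.62029072e-01] [-0.71770837 -0.63958574 -0.86194074] 57.66746960257112
```

View pics/wrist5.png

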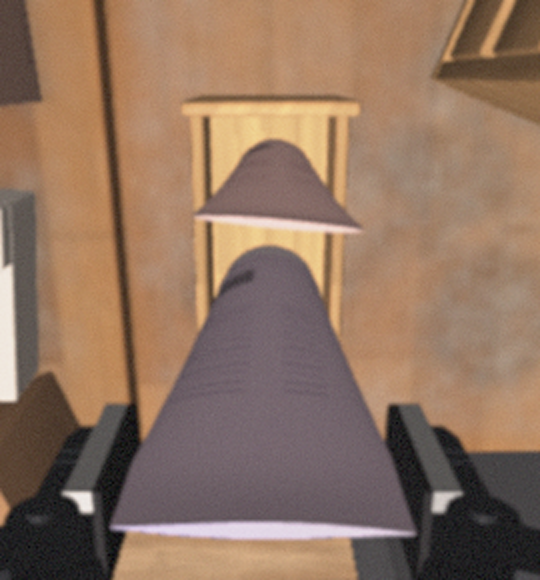

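View pics/scene5.png

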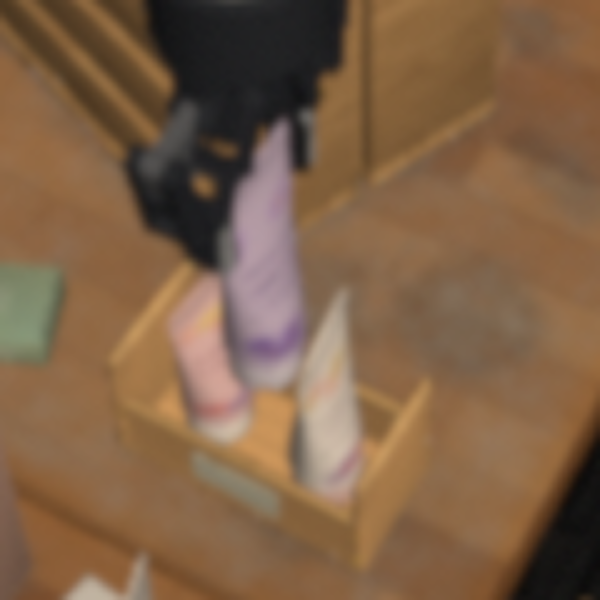

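drive_tool(deltas="0 0 0.003 0 0.04; 0 0 0.006 0 0.04; 0 0 0.009 0 0.04; 0 0 0.012 0 0.04; 0 0 0.015 0 0.04; 0 0 0.018 0 0.04; 0 0 0.021 0 0.04; 0 0 0.024 0 0.04; 0 0 0.027 0 0.04; 0 0 0.03 0 0.04; 0 0 0.032 0 0.04; 0 0 0.034 0 0.04")

```text
clock: 11.52
eef_pos: [494.6, 243.6, 146.8]
tool_rot: [-3.141, -0.0, -0.017]
force: [-1.0, -1.0, -0.8]
width: 57.9
```

drive_tool(deltas="0 0 0.002 0 0.04; 0 0 0.004 0 0.04; 0 0 0.006 0 0.04; 0 0 0.008 0 0.04; 0 0 0.01 0 0.04; 0 0 0.012 0 0.04")

```text
clock: 12.28
eef_pos: [494.4, 243.6, 134.8]
tool_rot: [-3.141, 0.0, -0.017]
force: [0.2, 0.6, 2.5]
width: 57.5
```

Run:
```python
from h import *
for n in ('wrist','scene'):
    p=shot(n)
    im=p['color'][...,::-1]
    c=im[40:330,130:400] if n=='wrist' else im[200:320,180:300]
    cv2.imwrite(f'pics/{n}6.png',cv2.resize(c,None,fx=2 if n=='wrist' else 5,fy=2 if n=='wrist' else 5,interpolation=cv2.INTER_CUBIC))
s=ctrl.read_state();print(s['eef_pos'],np.degrees(s['tool_rot']),s['force'],s['width'])
```

```text
[494.1414627  243.55385304 134.52956538] [ 1.79989367e+02  3.09248689e-02 -9.57428641e-01] [-0.72749338  1.00380746 -0.44687417] 57.58490586373712
```

View pics/wrist6.png

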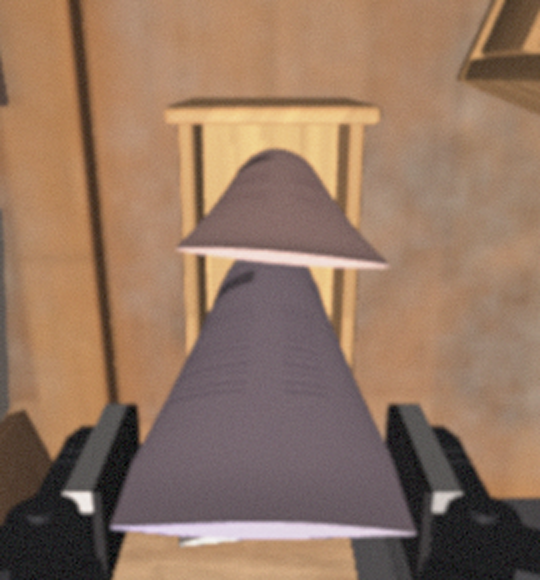

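View pics/scene6.png

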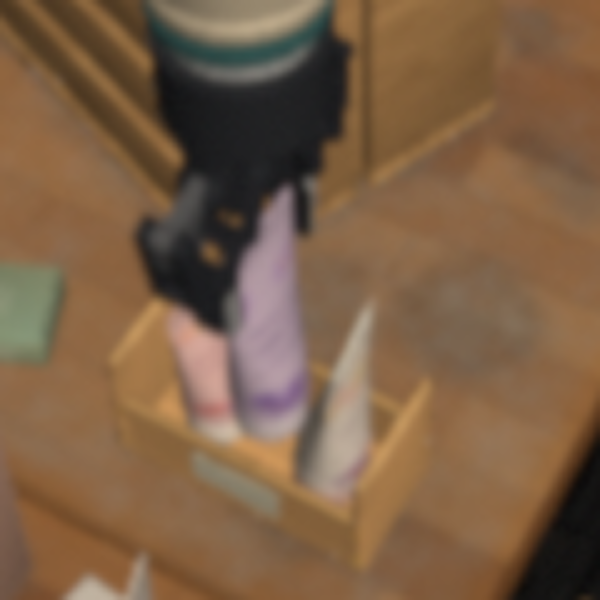

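drive_tool(deltas="0 0 0.002 0 0.04; 0 0 0.004 0 0.04; 0 0 0.006 0 0.04; 0 0 0.008 0 0.04; 0 0 0.01 0 0.04; 0 0 0.012 0 0.04; 0 0 0.014 0 0.04; 0 0 0.016 0 0.04")

```text
clock: 13.38
eef_pos: [494.2, 243.5, 118.5]
tool_rot: [3.141, 0.0, -0.017]
force: [-0.0, 1.5, 0.3]
width: 57.7
```

Run:
```python
from h import *
for n in ('wrist','scene'):
    p=shot(n)
    im=p['color'][...,::-1]
    c=im[40:330,130:400] if n=='wrist' else im[200:320,180:300]
    cv2.imwrite(f'pics/{n}7.png',cv2.resize(c,None,fx=2 if n=='wrist' else 5,fy=2 if n=='wrist' else 5,interpolation=cv2.INTER_CUBIC))
s=ctrl.read_state();print(s['eef_pos'],np.degrees(s['tool_rot']),s['force'],s['width'])
```

```text
[494.13712352 243.41833249 118.38757242] [ 1.79980886e+02  3.55096998e-02 -9.63147360e-01] [-0.15449333 -0.59449232 -1.22631595] 57.74844183268976
```

View pics/wrist7.png

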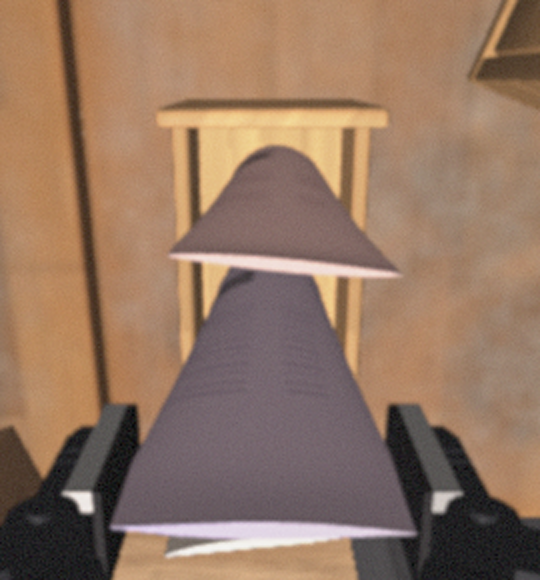

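View pics/scene7.png

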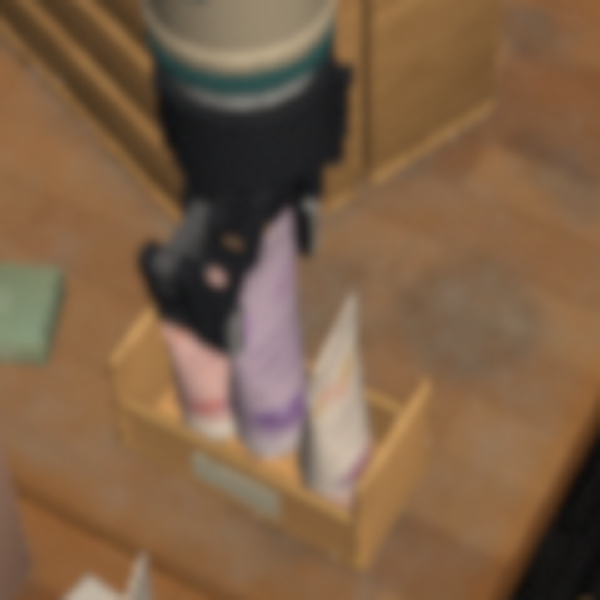

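drive_tool(deltas="0 0 0.002 0 0.04; 0 0 0.004 0 0.04; 0 0 0.006 0 0.04; 0 0 0.008 0 0.04; 0 0 0.01 0 0.04; 0 0 0.012 0 0.04; 0 0 0.014 0 0.04; 0 0 0.016 0 0.04; 0 0 0.0175 0 0.04; 0 0 0.0185 0 0.04")

```text
clock: 14.72
eef_pos: [494.3, 243.5, 100.1]
tool_rot: [3.142, 0.0, -0.017]
force: [-0.2, -0.0, -0.1]
width: 57.4
```

drive_tool(deltas="0 0 0.001 0 0.04; 0 0 0.0015 0 0.04; 0 0 0.002 0 0.04")

```text
clock: 15.1
eef_pos: [494.4, 243.5, 98.3]
tool_rot: [3.141, 0.0, -0.017]
force: [-0.0, -0.2, 0.7]
width: 57.0
```

Run:
```python
from h import *
for n in ('wrist','scene'):
    p=shot(n)
    im=p['color'][...,::-1]
    c=im[40:330,130:400] if n=='wrist' else im[200:320,180:300]
    cv2.imwrite(f'pics/{n}8.png',cv2.resize(c,None,fx=2 if n=='wrist' else 5,fy=2 if n=='wrist' else 5,interpolation=cv2.INTER_CUBIC))
s=ctrl.read_state();print(s['eef_pos'],np.degrees(s['tool_rot']),s['force'],s['width'])
```

```text
[494.34137728 243.50688642  98.27022089] [ 1.79994739e+02  4.95979662e-03 -9.62388714e-01] [-0.14480522  0.47241333 -0.32822856] 57.7137151346423
```

View pics/wrist8.png

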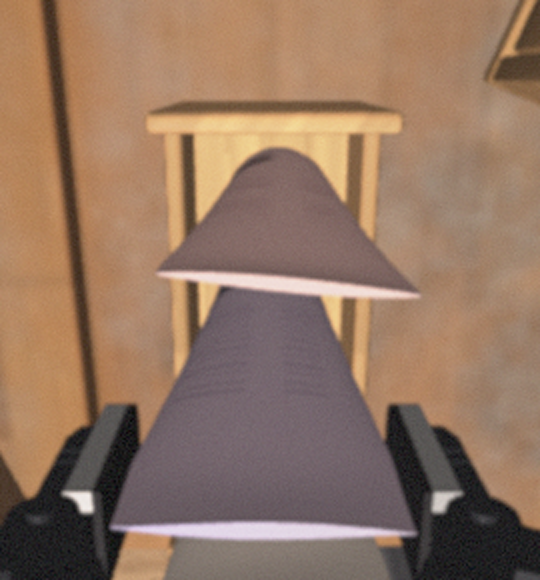

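View pics/scene8.png

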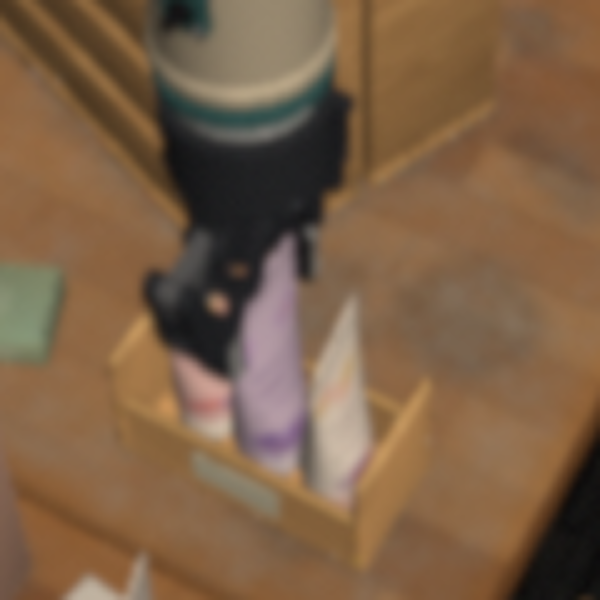

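Tube is down between the two, white upright at its right; about 2 mm left to the floor. Lower in half-millimetre steps until force rises.

drive_tool(deltas="0 0 0.0005 0 0.04; 0 0 0.001 0 0.04; 0 0 0.001 0 0.04")

```text
clock: 15.58
eef_pos: [494.3, 243.6, 97.3]
tool_rot: [3.142, 0.0, -0.017]
force: [-0.0, -0.2, 0.3]
width: 57.3
```

drive_tool(deltas="0 0 0.0005 0 0.04; 0 0 0.001 0 0.04; 0 0 0.001 0 0.04")

```text
clock: 15.95
eef_pos: [494.7, 243.6, 96.7]
tool_rot: [-3.141, -0.001, -0.017]
force: [-0.5, -0.1, 4.5]
width: 57.6
```

drive_tool(deltas="0 0 0 0 0.06; 0 0 0 0 0.065; 0 0 0 0 0.07; 0 0 0 0 0.076; 0 0 0 0 0.08; 0 0 0 0 0.08; 0 0 0 0 0.08")

```text
clock: 16.82
eef_pos: [494.4, 243.5, 96.3]
tool_rot: [3.142, -0.0, -0.017]
force: [0.2, 0.2, -0.2]
width: 80.2
```

Run:
```python
from h import *
for n in ('wrist','scene'):
    p=shot(n)
    im=p['color'][...,::-1]
    c=im[40:330,130:400] if n=='wrist' else im[200:320,180:300]
    cv2.imwrite(f'pics/{n}9.png',cv2.resize(c,None,fx=2 if n=='wrist' else 5,fy=2 if n=='wrist' else 5,interpolation=cv2.INTER_CUBIC))
s=ctrl.read_state();print(s['eef_pos'],np.degrees(s['tool_rot']),s['force'],s['width'])
```

```text
[494.42116362 243.58395589  96.33638773] [-1.79999056e+02 -3.79738388e-03 -9.62056038e-01] [ 0.37105999 -0.74073006 -0.12725335] 79.85518371976006
```

View pics/wrist9.png

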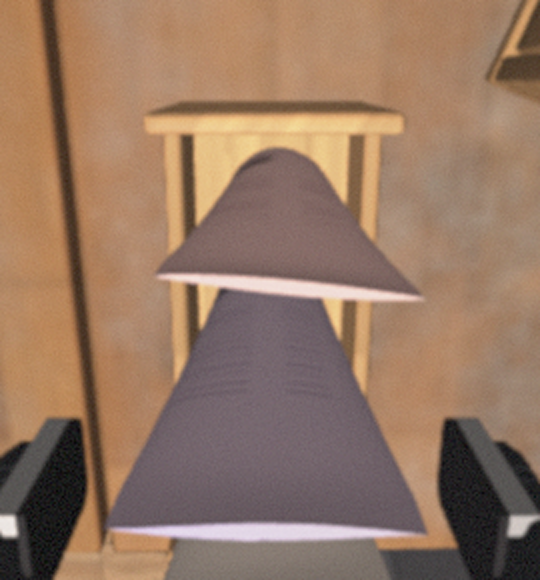

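View pics/scene9.png

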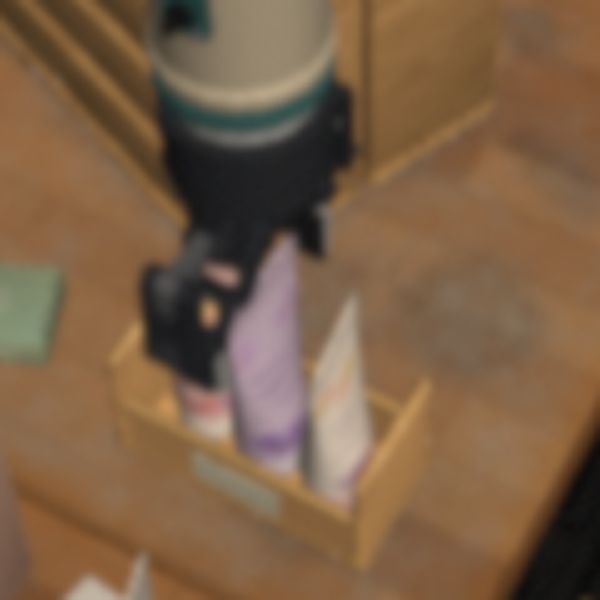

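Released cleanly and the tube stands (crimp still centred between the open pads). Retreat straight up.

drive_tool(deltas="0 0 -0.01 0 0.082; 0 0 -0.03 0 0.082; 0 0 -0.055 0 0.082; 0 0 -0.085 0 0.082; 0 0 -0.12 0 0.082; 0 0 -0.15 0 0.082; 0 0 -0.17 0 0.082; 0 0 -0.17 0 0.082")

```text
clock: 17.92
eef_pos: [495.3, 244.2, 268.4]
tool_rot: [-3.14, -0.004, -0.017]
force: [-0.3, -0.5, 0.1]
width: 81.5
```

Run:
```python
from h import *
np.set_printoptions(precision=1,suppress=True)
hs=dict(tall_tube_mid=81.5,tray=0,white_tube_mid=70.5,pink_tube_mid=66.5,short_tube_mid=63)
for n in ('wrist','scene','top'):
    p=shot(n,n+'10.png');C=cloud(p)
    for t,h in hs.items():
        for r in models.landmark_of(p,t)[:2]: print(n,t,round(r['score'],2),np.array(r['point']),atz(p,*r['point'],h))
    for nm,(x0,x1,y0,y1,bands) in dict(tall=(478,512,200,285,[(90,115),(115,138),(139,165)]),white=(425,478,200,285,[(90,110),(118,145)]),pink=(513,560,200,285,[(90,105),(112,137)]),short=(400,460,-140,-70,[(80,100),(115,135)])).items():
        for a,b in bands:
            m=(C[...,0]>x0)&(C[...,0]<x1)&(C[...,1]>y0)&(C[...,1]<y1)&(C[...,2]>a)&(C[...,2]<b)
            Q=C[m]
            if len(Q)>8: print(n,nm,a,len(Q),Q.mean(0),Q.min(0)[:2],Q.max(0))
s=ctrl.read_state();print(s['eef_pos'],s['force'],s['clock'])
```

```text
wrist tall_tube_mid 0.77 [263.7 158.7] [493.6 241.   81.5]
wrist tray 0.81 [262.6 145.6] [492.4 242.    0. ]
wrist white_tube_mid 0.73 [266.2 191.8] [452.  238.6  70.5]
wrist pink_tube_mid 0.6 [268.5 118.4] [534.9 235.1  66.5]
wrist tall 90 420 [502.1 241.8 103.3] [495.9 216.7] [506.4 267.9 115. ]
wrist tall 115 571 [497.7 242.4 127.2] [493.9 213.7] [501.3 271.4 138. ]
wrist tall 139 538 [494.9 242.2 150.1] [492.5 212.5] [496.6 273.1 157.8]
wrist white 90 435 [460.7 242.1 100.4] [453.3 216.1] [464.8 267.6 110. ]
wrist white 118 473 [456.3 241.6 127.8] [451.4 213.4] [460.3 270.3 135.5]
wrist pink 90 253 [537.  236.6  97.9] [526.  211.8] [541.1 263.  105. ]
wrist pink 112 291 [533.3 236.8 121.8] [529.4 208.9] [536.3 265.2 128. ]
scene tall_tube_mid 0.61 [236.9 273.4] [485.8 237.9  81.5]
scene tray 0.84 [234.6 292.3] [490.8 245.4   0. ]
scene white_tube_mid 0.64 [245.3 283. ] [458.  245.4  70.5]
scene pink_tube_mid 0.75 [221.8 268.7] [531.3 236.2  66.5]
scene short_tube_mid 0.62 [310.4 198.4] [ 434.2 -101.9   63. ]
scene tall 90 105 [487.4 251.  103. ] [481.2 223.6] [498.  271.6 114.7]

[... 757 characters left out ...]
_tube_mid 0.66 [171.3 249.5] [456.2 248.5  70.5]
top pink_tube_mid 0.47 [168.  225.8] [535.5 235.8  66.5]
top short_tube_mid 0.64 [314.3 116.5] [ 755.7 -357.1   63. ]
top tall 90 79 [487.3 244.5 101.9] [480.2 218.7] [497.5 271.2 114.8]
top tall 115 100 [491.3 244.6 126.4] [484.1 217.2] [497.6 273.3 137.5]
top tall 139 77 [494.3 244.6 149.1] [491.1 214.7] [497.5 275.2 159.9]
top white 90 68 [450.7 244.3 100.1] [443.3 219.8] [458.4 268.3 109.9]
top white 118 68 [455.3 243.7 127.6] [449.8 215.6] [461.4 272.  138.1]
top pink 90 47 [530.4 240.8  99.3] [526.2 213.8] [539.5 266.3 104.7]
top pink 112 59 [532.7 238.4 121.3] [527.1 210.4] [537.3 266.7 130.2]
[494.4 243.6 266.4] [-0.7  0.2 -0.7] 18.825
```

View pics/wrist10.png

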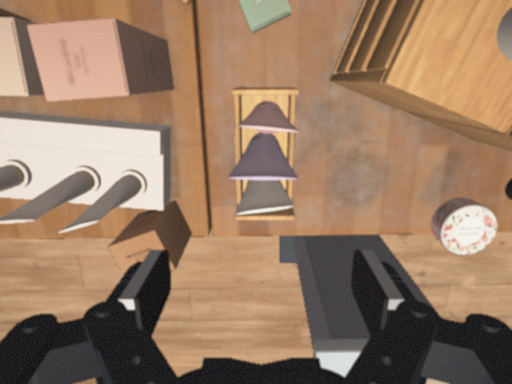

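View pics/scene10.png

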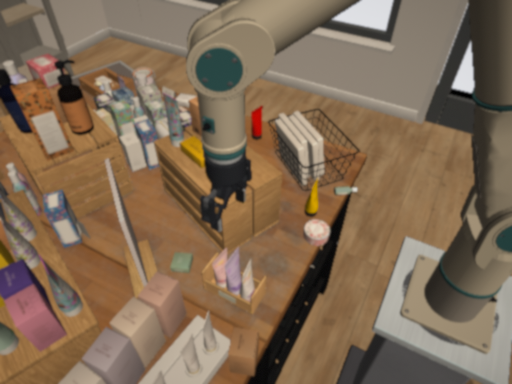

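```bash
python3 -c "
from h import *
print(ctrl.finish_job())"
```

```text
the job is handed in; nothing more can be done
None
```

I gripped the tall lilac tube across its width, lifted it and lowered it slowly between the white and pink tubes. They moved apart, and it touched the tray floor with about 4.5 N on the wrist. I released it, backed straight up and handed the job in at about 19 s.

| Last check (cameras) | Measured | Limit or expected |
|---|---|---|
| Tall tube, offset from tray centre | about 1 mm along, 1–2 mm across | 25 mm |
| Tall tube, top height | about 157 mm (floor 6 + 151) | 157 mm |
| White tube, position along the tray | about -38 mm | -66 to -27 mm |
| Pink tube, position along the tray | about +40 mm | 27 to 66 mm |
| White and pink tubes, top heights | about 135 and 128 mm | 135 and 127 mm |

- **Upright:** the tall, white and pink tubes all look upright in the wrist and scene pictures. The white tube slid or tipped outward a little during the lowering and righted itself.
- **Short tube:** the yellow tube is where it was, within about 2–3 mm.
- **Clearance:** the gripper hangs clear above the tray.
- **Disagreements:**
  - The camera views differ by 2–3 mm across the tray.
  - In the last top view the network gave one doubtful extra "white" hit at x 473, on the tall tube. It also put the short tube on the look-alike at x 756. I set both aside, because the depth measurements did not support the first, and the scene view shows the yellow tube in its place.

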